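# Load a coated test panel into the sprung clamp

### The job

Load the blue-coated test panel into the grey clamp: press lightly on it with a fingertip and draw it along its lane until it sticks out over the front edge of the white drying stand, far enough to be pinched but still lying flat, then pinch it there by its two long edges, lift it off, and push its bare metal end in under the clamp's sprung clip until it is fully home against the stop, and let go. Never press or push hard on the panel (the coating marks easily), and leave the other two panels lying where they are.

Things in the scene. Friction and masses are not known exactly. Their poses are not given: they have to be found in the camera images.
- panel_blue: blue-coated aluminium test panel, flat, 120 x 40 x 3 mm, 40 to 65 g, lying along one of the three lanes of the stand. Origin: centre of its underside; x along its 120 mm length, towards its bare end (away from the front edge of the stand); z up. Its top is coated blue from x = -60 to +25 mm; the last 35 mm (+25 to +60) are bare metal with a 5 mm hole
- panel_blue_near_end (a point): middle of the lower edge of the coated end of the blue panel (60 mm from its origin along -x): the end that is drawn out over the front edge of the stand and pinched
- panel_blue_bare_end (a point): middle of the lower edge of the bare end of the blue panel (60 mm from its origin along +x): the end that goes under the clip
- panel_black: a black-coated panel of the same size in another lane; to be left alone. Origin and axes as for the blue panel
- panel_green: a green-coated panel of the same size in another lane; to be left alone. Origin and axes as for the blue panel
- stand: white plastic drying stand, 150 mm (x) by 176 mm (y), fixed. Origin: 50 mm below the centre of its lane floors; its feet are adjustable: the floors lie 42 to 50 mm above the bench. x points from its front edge (x = -75 mm) to its back. Three smooth lanes along x (centres y = -52, 0, +52), 44 wide between ribs 4 high (1 mm above the panels), open in front, closed behind at x = +67. Slab 14 mm thick
- stand_edge (a point): middle of the front edge of the drying stand, at the height of the lane floors (x = -75 mm, z = +50 mm in the stand's frame); in front of and below it is free space. The slab rests on rubber buffers that give about 0.5 mm per 10 N
- clamp: grey panel clamp, fixed. Origin: 50 mm below the bed, under the centre of a panel that is fully home; adjustable feet: the bed lies 42 to 50 mm above the bench. x points from its open front to the stop. From x = -56 to -3 mm the bed is a tongue 24 mm wide, 16 thick, so that fingers can hold a panel's edges; then 84 wide. Guide rails 44 mm apart, 9 high, x = +28 to +62, flared mouth from +13
- clamp_stop (a point): middle of the face of the end stop at bed height (x = +60 mm, z = +50 mm in the clamp's frame); a panel is home when its bare end touches this face
- clip (a joint): angle (rad) of the sprung steel clip with the red thumb tab: 0 at rest, its nose 1.5 mm above the bed at x = +45 mm in the clamp's frame; a panel pushed in lifts it to about 0.04. In front of the nose a 36 mm wide lip slopes up at 30 degrees to x = +30, 10 mm above the bed. The spring presses with 4 to 5 N: entering takes a push of several newtons before the stop is felt
Not all that is in view belongs to the job. Leave any orange or turquoise look-alike of the panel_blue alone. What is shaped like the clamp but pink is not meant.

How it is judged (in metres and radians):
On the way, in this order (a step that is already met when the one before it is completed fails the run):
1. the blue panel has been slid out in its lane until its end overhangs the stand's front edge by 22 to 55 mm, still lying flat on the lane floor (x of panel_blue_near_end in the frame of stand_edge between -0.055 and -0.022 m and z of panel_blue in the frame of stand_edge below 0.002 m and angle between panel_blue's own z axis and vertical below 0.05 rad), for 0.2 s.
2. the blue panel is pinched and lifted at least 15 mm off the stand (z of panel_blue in the frame of stand_edge above 0.015 m and contact force between the fingers and panel_blue above 2 N), for 0.1 s.
At the end, for the whole second after the job is handed in: the blue panel lies at rest and flat (within 0.06 rad) in the clamp, in line with it (within 0.1 rad), its bare end under the lifted clip (clip angle over 0.02 rad), within 2 mm of the stop face and with its end's middle within 6 mm of the stop's middle (x of panel_blue_bare_end in the frame of clamp_stop above -0.002 m and distance between panel_blue_bare_end and clamp_stop below 0.006 m and angle between the x axis of panel_blue and the x axis of clamp, either way round below 0.1 rad and angle between panel_blue's own z axis and vertical below 0.06 rad and value of joint clip above 0.02 rad and linear speed of panel_blue below 0.01 m/s); the robot touches nothing.
It fails at once if the panel is pressed or pushed against the drying stand with more than 15 N (contact force between panel_blue and stand above 15 N).
It fails at once if the panel is pressed or pushed against the clamp (its clip included) with more than 40 N in all (contact force between panel_blue and clamp above 40 N).
It fails at once if another panel is moved more than 8 mm (distance of any of panel_black, panel_green from where it was at the start of the episode above 0.008 m).
It also fails if it takes over 70 s, if anything falls off the work surface, if the arm or the gripper's body presses on something with over 40 N, if the wrist force passes 120 N, or if a joint passes its speed limit or range.

### The arm

A 6-joint arm with a two-finger parallel gripper is mounted at the origin on a cart in front of the work surface, level with it; the furniture and walls round the work are solid. World frame = base frame: x ahead of the robot, y to its left, z up, the work surface at z = 0. Lengths are in mm, angles in degrees, forces in N, time in s.
With the tool pointing down it reaches from about 350 to 850 mm from the base axis. Payload 8.1 kg.
Tool frame: the origin (TCP) lies at the very end of the fingers, on their centre line; the grasp point (between the pads) lies 19 mm behind it; z points along the fingers, y is the direction in which the jaws open and shut (so a half turn about z gives the same grasp; the last joint's range is limited). The gripper opens to 85 mm and grips with 20 to 120 N. Pads are 22 mm wide; open, the fingers measure 114 mm over their backs; the gripper's body (76 mm by 85 mm) begins 54 mm behind the grasp point. The pads swing forward as they close: fully open they stand 13 mm farther back than shut.
Start: joints at [-78.805, 7.471, 85.268, -0, 87.261, -4.893], TCP at [166.295, -576.499, 231.292] pointing down, gripper open.
Joint ranges: [-169.43, 169.43], [-51.17, 129.36], [1.28, 143.12], [-76.62, 256.62], [0, 156.53], [-152.29, 152.29]. Speed limits (degrees/s): [136.94, 136.94, 159.86, 180, 180, 180].

### API

Orientations are given as [roll, pitch, yaw] about the fixed x, y, z axes, in that order (R = Rz(yaw) Ry(pitch) Rx(roll)).
In Python, from bench import r gives the robot as it stands.
- The arm moves only by the shell command python3 -m crank 'ROWS' [OPENING] [FORCE]. ROWS is JSON, a list that holds one entry, the list of rows, each a list of 6 numbers: the shift along the tool's x, y, z in m, then the turn, a rotation vector about the tool's x, y, z in rad. A call has 1 to 10 rows; each row is the pose to reach, as a shift and turn from the pose measured when the call began, along the tool's axes at that moment; what a row does not reach only later rows make up. A row lasts 1/8 s, in which the tool goes at most 62.5 mm and 10.7 degrees, less where a joint would pass 70% of its speed; a pose out of reach is approached as far as the arm can. A call with a gripper value outside its range is refused whole. OPENING is the closure, from 0 (fully open) to 1 (shut), set as the call begins (- or left out, the last holds). The fingers move at their own pace and stop on an object; FORCE is the grip in N (left out, the last holds). Time passes only in rows, so rows that repeat a pose let the fingers close. It gives the time, the measured TCP pose, the force and the opening at its end, in the units of the state.
- r.sense(): the state, without advancing time (a new reading comes with each control period).
- r.snapshot(name): name is "scene" or "top"; returns (picture, depth): 384x512x3 uint8, blue, green, red; 384x512 float32, mm along the optical axis (not along the pixel's ray), 0 where there is no reading.
- r.get_calibration(name): a dict with "mtx" (3x3 intrinsics, pixels), "k1" (the pictures are not rectified: a ray, as slopes to the right and down, at radius r is drawn at 1 + k1 r^2 times it, then the intrinsics apply), "cam_to_world" (4x4, takes a point from camera to world coordinates). Camera axes: x right, y down, z forward; pixel columns grow to the right and rows downward; lengths in mm; the calibration is good to about 2 mm. A picture is of the moment at which its call begins. get_calibration takes no time and is no camera call.
- r.hand_in(): hands the job in, once; it reports no verdict.
Trained networks look in the newest picture that a camera, given by its name, has taken for a name from the list of things; names that differ only in an ending like _2 or _b are one class to them, and where a whole thing is asked for, a point or a joint stands for the part that bears it (a point fixed in the world has none). Each returns a list of dicts, best first, with "conf" (0 to 1); they miss things now and then, are a little off and sometimes report something else, mostly with a low value. They report only what shows in the picture. A call takes as long as a camera call. They do not tell look-alikes from the thing itself.
- r.look_for(thing, camera): "extent" ([left, top, right, bottom] in pixels, round what is visible of it).
- r.landmark_of(thing, camera): "pixel" ([column, row] in pixels: a listed point, or the origin of a listed thing).
The state is a dict: "time": time; "joint_pos": joint angles; "qd": joint speeds; "joint_efforts": joint torques, N m; "tool_pos": TCP position; "tcp_rot": TCP orientation; "ft_force": force on the tool from outside, world axes, zero at the start; "wrist_torque": the same for the moment, N m; "finger_gap": finger opening in mm.
Only numpy, scipy, OpenCV 4.12 (cv2) and the standard library are available. Lean on these libraries where they do the work, as an engineer would, in place of code of your own. Each camera call takes 0.05 s, during which the arm holds its last target.

## Working session

There is one attempt and no reset: what is moved stays moved. The work goes in short steps, Python scripts to look and compute and a shell command to move; the robot and the scene stay as the last step left them, time stands still between calls to the robot, and variables do not carry over. Pictures are saved under pics/ and viewed, and the job is handed in when it is done.

```bash
mkdir -p pics; ls
python3 - <<'E'
from bench import r
import cv2,numpy as np
for n in("scene","top"):
    p,d=r.snapshot(n); cv2.imwrite(f"pics/{n}0.png",p); np.save(f"pics/{n}0.npy",d); c=r.get_calibration(n); print(n,c)
print(r.sense())
E
```

```text
pics
scene {'mtx': array([[361.9364971 ,   0.        , 250.57526078],
       [  0.        , 361.9364971 , 194.37993759],
       [  0.        ,   0.        ,   1.        ]]), 'k1': -0.055737561198742805, 'cam_to_world': array([[-9.16638613e-01, -2.91574374e-01,  2.73419161e-01,
         3.06773286e+02],
       [-3.99291426e-01,  6.99487214e-01, -5.92692159e-01,
         5.47476389e+02],
       [-1.84393619e-02, -6.52458445e-01, -7.57600137e-01,
         7.78904892e+02],
       [ 0.00000000e+00,  0.00000000e+00,  0.00000000e+00,
         1.00000000e+00]])}
top {'mtx': array([[458.06744251,   0.        , 255.6472394 ],
       [  0.        , 458.06744251, 188.06911211],
       [  0.        ,   0.        ,   1.        ]]), 'k1': -0.018202892184460362, 'cam_to_world': array([[ 1.10766645e-02, -9.80428842e-01,  1.96561934e-01,
         3.37074924e+02],
       [-9.99836120e-01, -1.36744036e-02, -1.18635916e-02,
         7.87028402e+00],
       [ 1.43192746e-02, -1.96398312e-01, -9.80419635e-01,
         1.12381663e+03],
       [ 0.00000000e+00,  0.00000000e+00,  0.00000000e+00,
         1.00000000e+00]])}
{'time': 0.1, 'joint_pos': array([-7.88067613e+01,  7.51182157e+00,  8.53244694e+01,  1.01584457e-03,
        8.72627871e+01, -4.89169946e+00]), 'qd': array([ 0.03170195, -0.07131807, -0.11746924, -0.08651036, -0.01935982,
       -0.03802369]), 'joint_efforts': array([ 4.06412428e-04, -5.70953393e+01, -5.01940763e+01, -2.73557953e-04,
        8.19682115e-03,  1.81560017e-05]), 'tool_pos': array([ 166.17864467, -575.99401431,  230.3247957 ]), 'tcp_rot': array([-1.79901369e+02, -9.45954470e-03,  1.60848806e+01]), 'ft_force': array([ 0.522549 ,  0.9070182, -0.3638666]), 'wrist_torque': array([-0.0339939 , -0.00676274,  0.01912915]), 'finger_gap': 85.41351289502391}
```

View pics/scene0.png

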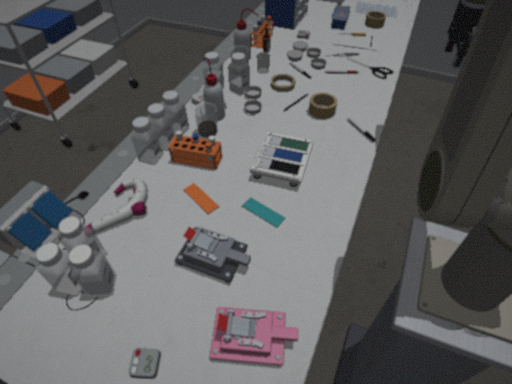

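View pics/top0.png

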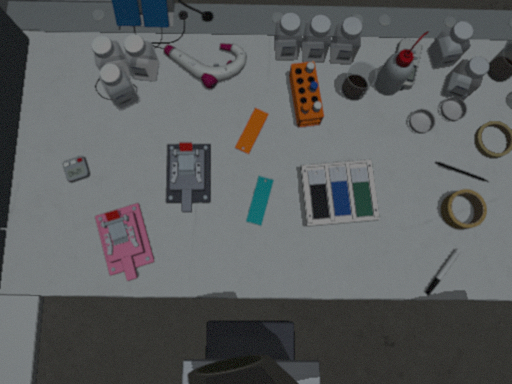

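Top view: the stand is at about (340,193) with black, blue (340,195) and green panels. Grey clamp at (187,175), pink look-alike at (122,240). Orange (252,130) and turquoise (260,200) panels lie loose. The one meant is the blue panel in the middle lane, and the grey clamp with the red tab. I'll confirm with an enlarged crop and measure.

```bash
cat > h.py <<'E'
import numpy as np,cv2
from bench import r
def ray(cam,px):
    c=r.get_calibration(cam);K=c["mtx"];k=c["k1"]
    p=np.atleast_2d(np.array(px,float)); d=(p-[K[0,2],K[1,2]])/[K[0,0],K[1,1]]
    u=d.copy()
    for _ in range(20): u=d/(1+k*(u**2).sum(1,keepdims=True))
    return np.c_[u,np.ones(len(u))],c["cam_to_world"]
def atz(cam,px,z):
    v,T=ray(cam,px); w=v@T[:3,:3].T; t=(z-T[2,3])/w[:,2]; return T[:3,3]+w*t[:,None]
def atd(cam,px,d):
    v,T=ray(cam,px); return (v*np.atleast_1d(d)[:,None])@T[:3,:3].T+T[:3,3]
def proj(cam,P):
    c=r.get_calibration(cam);T=c["cam_to_world"];q=(np.atleast_2d(P)-T[:3,3])@T[:3,:3]
    u=q[:,:2]/q[:,2:];u=u*(1+c["k1"]*(u**2).sum(1,keepdims=True));return u*np.diag(c["mtx"])[:2]+c["mtx"][:2,2]
def grid(cam,d):
    h,w=d.shape;yy,xx=np.mgrid[:h,:w];P=atd(cam,np.c_[xx.ravel(),yy.ravel()],d.ravel());return P.reshape(h,w,3)
E
python3 - <<'E'
from h import *
a=cv2.imread("pics/top0.png")
c1=cv2.resize(a[150:235,290:390],None,fx=6,fy=6,interpolation=2)
c2=cv2.resize(a[130:220,150:225],None,fx=6,fy=6,interpolation=2)
cv2.imwrite("pics/c1.png",c1);cv2.imwrite("pics/c2.png",c2)
s=cv2.imread("pics/scene0.png")
cv2.imwrite("pics/c3.png",np.hstack([cv2.resize(s[125:190,245:320],None,fx=5,fy=5,interpolation=2),cv2.resize(s[220:285,170:255],None,fx=5,fy=5,interpolation=2)]))
for cam in("top","scene"):
    r.snapshot(cam)
    for t in("panel_blue_near_end","panel_blue_bare_end","stand_edge","clamp_stop","panel_blue","stand","clamp"):
        for o in r.landmark_of(t,cam)[:3]:
            print(cam,t,round(o["conf"],2),np.round(o["pixel"],1),np.round(atz(cam,o["pixel"],0 if t in("stand","clamp") else 46)[0],1))
E
```

```text
top panel_blue_near_end 0.88 [345.2 215.2] [ 490.3 -219.1   46. ]
top panel_blue_near_end 0.87 [254.3 225.5] [463.  -3.  46.]
top panel_blue_near_end 0.82 [260.5 111.1] [748.4 -15.1  46. ]
top panel_blue_bare_end 0.93 [266.2 176.5] [582.  -30.3  46. ]
top panel_blue_bare_end 0.74 [336.7 166.1] [ 610.4 -201.6   46. ]
top panel_blue_bare_end 0.67 [240.5 150.9] [645.1  32.8  46. ]
top stand_edge 0.55 [343.3 221.9] [ 474.2 -214.1   46. ]
top clamp_stop 0.92 [189.  162.6] [613.8 157.   46. ]
top clamp_stop 0.57 [116.  232.1] [443.1 321.6  46. ]
top panel_blue 0.7 [254.2 127.7] [7.049e+02 1.000e-01 4.600e+01]
top panel_blue 0.59 [339.7 191.7] [ 547.1 -207.3   46. ]
top panel_blue 0.58 [260.7 197.8] [529.6 -17.5  46. ]
top stand 0.81 [335. 193.] [ 552.6 -204.6    0. ]
top clamp 0.97 [131.1 258.6] [383.9 294.    0. ]
top clamp 0.66 [188.5 195.2] [541.9 161.3   0. ]
scene panel_blue_near_end 0.92 [283.3 223.4] [457.6  30.3  46. ]
scene panel_blue_near_end 0.65 [305.1 158.1] [ 480.1 -215.3   46. ]
scene panel_blue_near_end 0.6 [186.8 189.6] [738.3  25.1  46. ]
scene panel_blue_bare_end 0.94 [210.5 211.3] [643.7  66.6  46. ]
scene panel_blue_bare_end 0.79 [259.1 153.2] [ 612.3 -183.3   46. ]
scene panel_blue_bare_end 0.6 [245.9 203.1] [570.5   6.5  46. ]
scene stand_edge 0.97 [306.2 157.3] [ 478.2 -219.8   46. ]
scene clamp_stop 0.9 [239.2 325. ] [451.6 307.4  46. ]
scene clamp_stop 0.63 [205.9 245. ] [606.2 162.1  46. ]
scene panel_blue 0.91 [263.8 210.7] [517.8  11.8  46. ]
scene panel_blue 0.57 [282.8 154.7] [ 545.2 -204.    46. ]
scene stand 0.97 [280.9 165.7] [ 548.7 -203.1   -0. ]
scene clamp 0.94 [269.6 340.7] [387.2 297.9   0. ]
scene clamp 0.74 [227.1 261.4] [554.3 159.6   0. ]
```

View pics/c1.png

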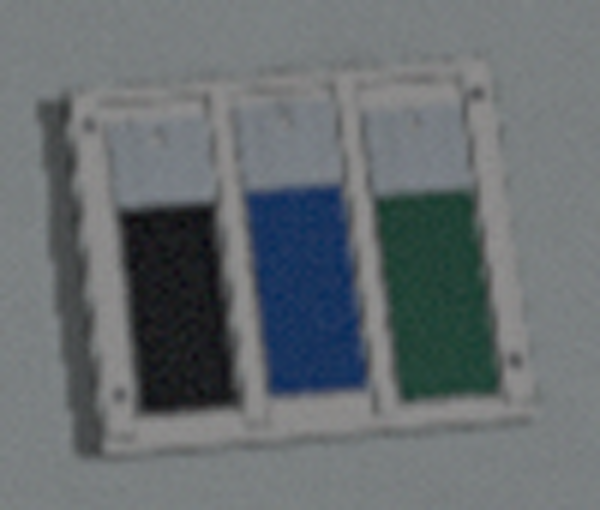

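View pics/c2.png

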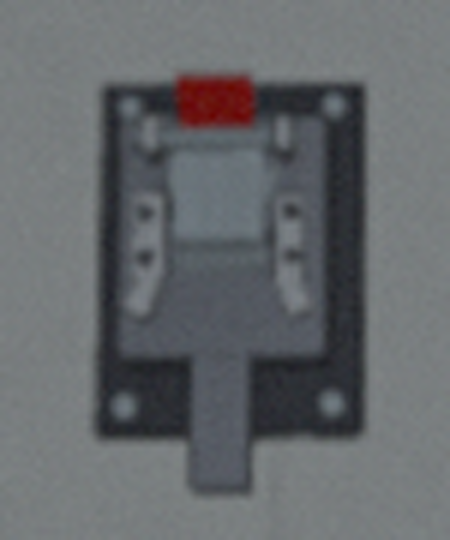

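View pics/c3.png

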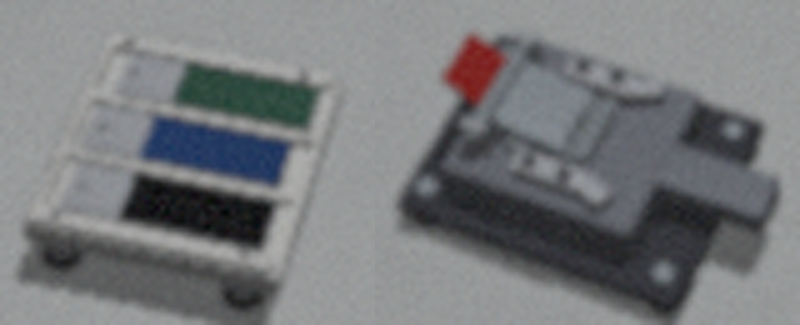

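The crops confirm it: the blue panel is in the middle lane between black and green, and the grey clamp opens toward the robot. Next, precise poses.

Run:
```python
from h import *
a=cv2.imread("pics/top0.png").astype(int);d=np.load("pics/top0.npy")
B,G,R=a[...,0],a[...,1],a[...,2]
P=grid("top",d)
m=np.zeros(d.shape,bool);m[150:235,290:390]=1
blue=m&(B-R>35)&(B>80)
print("blue px",blue.sum(),"z",np.percentile(P[blue][:,2],[5,50,95]))
# bench z
print("bench z",np.median(P[100:150,290:300][...,2]),np.median(P[230:260,180:240][...,2]))
ztop=np.median(P[blue][:,2])
for cam in("top","scene"):
    a=cv2.imread(f"pics/{cam}0.png").astype(int);B,G,R=a[...,0],a[...,1],a[...,2];dd=np.load(f"pics/{cam}0.npy")
    m=np.zeros(d.shape,bool)
    if cam=="top":m[150:235,290:390]=1
    else:m[125:190,245:320]=1
    bl=(m&(B-R>35)&(B>80)).astype(np.uint8)
    n,l,st,_=cv2.connectedComponentsWithStats(bl);k=1+np.argmax(st[1:,4]);bl=l==k
    yy,xx=np.nonzero(bl);Pz=grid(cam,dd)[bl][:,2];print(cam,"z med",np.median(Pz))
    for z in (46,50,53):
        W=atz(cam,np.c_[xx,yy],z)[:,:2].astype(np.float32);rc=cv2.minAreaRect(W);C=W.mean(0)
        u,s,v=np.linalg.svd(W-C,full_matrices=False);v=v[0]*np.sign(v[0][0])
        print(cam,z,"cen",C,"ang",np.degrees(np.arctan2(v[1],v[0])),"LxW",s[:2]*np.sqrt(12/len(W)))
# clamp depth profile
P=grid("top",d)
for rr in range(140,216,4):
    print(rr,np.round(np.median(P[rr,184:190],axis=0),0), np.round(P[rr,168:210:6,2]))
for rr in range(155,230,5): print(rr,np.round(P[rr,296:384:6,2]))
```

```text
blue px 535 z [41.6665678  45.1375737  48.25549544]
bench z 0.8564007911708131 -0.22143191125564954
top z med 45.13757370039434
top 46 cen [ 532.53516 -209.39275] ang 6.064456 LxW [82.09782319 38.18081717]
top 50 cen [ 531.8102  -208.58646] ang 6.0644546 LxW [81.79314446 38.03912022]
top 53 cen [ 531.2652  -207.98161] ang 6.064454 LxW [81.56462856 37.93284921]
scene z med 46.64801851066272
scene 46 cen [ 532.6072 -210.0019] ang 6.218653 LxW [80.01137294 34.30435851]
scene 50 cen [ 531.3746  -205.86777] ang 6.218646 LxW [79.57470632 34.11713519]
scene 53 cen [ 530.4501  -202.76721] ang 6.218646 LxW [79.24718662 33.97671681]
140 [685. 172.  -0.] [-2. -3.  2. -3. -4. -4. -2.]
144 [651. 160.  80.] [14. 18. 75. 81. 22. 17. 18.]
148 [644. 161.  70.] [23. 19. 72. 69. 19. 23. 25.]
152 [635. 161.  67.] [16. 72. 70. 66. 67. 67. 48.]
156 [625. 161.  65.] [18. 61. 60. 65. 65. 60. 46.]
160 [616. 161.  62.] [21. 47. 63. 63. 59. 45. 43.]
164 [607. 161.  61.] [17. 56. 57. 60. 58. 58. 39.]
168 [598. 161.  57.] [16. 55. 59. 56. 57. 57. 43.]
172 [588. 161.  55.] [22. 61. 52. 54. 56. 58. 36.]
176 [580. 
[... 789 characters left out ...]
44. 44. 44. 40. 43. 39. 49. 46. -1. -0.]
180 [ 1. 42. 45. 44. 49. 43. 44. 43. 43. 49. 45. 48. 42. -2.  0.]
185 [-1. 41. 42. 48. 44. 45. 48. 43. 49. 46. 44. 45. 49. 42.  2.]
190 [-0. 33. 49. 46. 45. 41. 44. 46. 46. 46. 48. 45. 48. 48. -2.]
195 [-3.  0. 44. 45. 41. 42. 47. 46. 44. 46. 45. 49. 44. 49.  3.]
200 [ 3.  1. 48. 48. 45. 43. 41. 45. 41. 43. 43. 48. 46. 46. -3.]
205 [ 1. -1. 43. 46. 46. 47. 44. 45. 41. 38. 46. 43. 44. 47. -1.]
210 [ 0.  0. 49. 46. 46. 43. 44. 45. 42. 48. 43. 45. 46. 51.  2.]
215 [ 1.  2. 50. 41. 45. 48. 51. 46. 42. 47. 46. 46. 42. 44. -3.]
220 [-2.  2. 46. 44. 47. 43. 45. 40. 42. 42. 42. 42. 44. 42. -0.]
225 [-2. -0. 44. 40. 33.  1.  4. -0. -0. -1. -0. -4.  2. -1. -3.]
```

Run:
```python
from h import *
from scipy.optimize import least_squares
d=np.load("pics/top0.npy");P=grid("top",d)
m=np.zeros(d.shape,bool);m[150:235,285:390]=1
s=m&(P[...,2]>25);yy,xx=np.nonzero(s)
W=atz("top",np.c_[xx,yy],46)[:,:2];C=W.mean(0)
rc=cv2.minAreaRect(W.astype(np.float32));print("stand rect",rc,C)
# front edge: per column, subpixel via grey gradient
g=cv2.cvtColor(cv2.imread("pics/top0.png"),6).astype(float)
# panels: 3 lanes directions
a=cv2.imread("pics/top0.png").astype(int);B,G,R=a[...,0],a[...,1],a[...,2]
for nm,mm in(("green",m&(G-R>25)&(G>B+8)),("black",m&(a.max(2)<60))):
    n,l,st,_=cv2.connectedComponentsWithStats(mm.astype(np.uint8));k=1+np.argmax(st[1:,4]);q=l==k
    y,x=np.nonzero(q);V=atz("top",np.c_[x,y],45)[:,:2];print(nm,cv2.minAreaRect(V.astype(np.float32)),V.mean(0))
# clamp: bed+tongue mask
m=np.zeros(d.shape,bool);m[130:222,155:225]=1
t=m&(P[...,2]>33)
for rr in range(140,216,3):
    c=np.nonzero(t[rr])[0]
    if len(c): 
        w=atz("top",[[c.min()-.5,rr],[c.max()+.5,rr]],48); print(rr,np.round(w[:,:2],1).tolist(),"mid",np.round(w.mean(0)[:2],1))
col=[g[200:222,c] for c in(184,187,189)];print(np.round(np.mean(col,0)))
rd=m&(R-B>50);y,x=np.nonzero(rd);V=atz("top",np.c_[x,y],75);print("red",V.mean(0),cv2.minAreaRect(V[:,:2].astype(np.float32)))
b=m&(P[...,2]>8)&(P[...,2]<29);y,x=np.nonzero(b);V=atz("top",np.c_[x,y],18);print("base",cv2.minAreaRect(V[:,:2].astype(np.float32)))
v=P[...,2][196:208,184:190];print("tongue z",v.mean(),"bed",P[184:189,172:205,2].mean())
```

```text
stand rect ((552.6218872070312, -203.738525390625), (188.21652221679688, 248.56517028808594), 4.135267734527588) [ 544.60587253 -205.46627927]
green ((531.1182861328125, -261.84490966796875), (78.4382553100586, 35.797367095947266), 6.274563312530518) [ 529.85912503 -261.70245571]
black ((524.2503662109375, -157.62159729003906), (80.707763671875, 38.01818084716797), 5.952818870544434) [ 523.99794022 -157.98363731]
143 [[662.3, 184.3], [662.7, 152.6]] mid [662.5 168.4]
146 [[654.6, 183.9], [655.1, 152.3]] mid [654.9 168.1]
149 [[647.1, 181.2], [647.5, 152.0]] mid [647.3 166.6]
152 [[639.2, 205.1], [640.4, 120.2]] mid [639.8 162.6]
155 [[631.7, 204.7], [632.9, 119.9]] mid [632.3 162.3]
158 [[624.1, 204.4], [625.4, 119.7]] mid [624.8 162. ]
161 [[616.2, 235.4], [617.9, 119.4]] mid [617.  177.4]
164 [[609.2, 203.6], [610.4, 119.2]] mid [609.8 161.4]
167 [[601.7, 203.3], [602.9, 118.9]] mid [602.3 161.1]
170 [[594.3, 202.9], [595.5, 118.7]] mid [594.9 160.8]
173 [[586.8, 205.0], [588.1, 118.4]] mid [587.4 161.7]
176 [[579.4, 204.6], [580.6, 118.2]] mid [580.  161.4]
179 [[572.0, 204.2], [5
[... 354 characters left out ...]
154.6]
200 [[521.3, 173.3], [521.7, 147.1]] mid [521.5 160.2]
203 [[514.1, 173.0], [514.5, 146.9]] mid [514.3 159.9]
206 [[506.9, 172.7], [507.2, 146.6]] mid [507.1 159.6]
209 [[499.7, 172.3], [500.1, 146.3]] mid [499.9 159.3]
212 [[492.6, 169.7], [492.9, 146.0]] mid [492.7 157.9]
[ 93.  91.  92.  91.  90.  91.  91.  92.  90.  91.  83.  75.  96. 122.
 125. 125. 125. 127. 126. 125. 126. 124.]
red [645.69750857 162.86862061  75.        ] ((645.70458984375, 162.88861083984375), (17.273263931274414, 26.548805236816406), 0.8515984416007996)
base ((594.7352905273438, 162.57398986816406), (150.35704040527344, 109.30360412597656), 1.7631793022155762)
tongue z 47.49636691266104 bed 47.256579761298745
```

Run:
```python
from h import *
a=cv2.imread("pics/top0.png");d=np.load("pics/top0.npy")
th=np.radians(6.1);ux=np.array([np.cos(th),np.sin(th)]);uy=np.array([-ux[1],ux[0]]);o=np.array([550,-207.6])
S=np.arange(-95,95,2.)
for nm,off in(("blue",np.arange(-14,15,4)),("ribL",np.array([26])),("ribR",np.array([-26]))):
  acc=[]
  for t in off:
    q=np.c_[o+S[:,None]*ux+t*uy,np.full(len(S),44.)]
    px=proj("top",q).astype(np.float32)
    acc.append(cv2.remap(a,px[:,0].reshape(1,-1),px[:,1].reshape(1,-1),1)[0])
  m=np.mean(acc,0)
  print(nm);print(" ".join(f"{s:.0f}:{int(v[0])},{int(v[2])}" for s,v in zip(S,m)))
```

```text
blue
-95:126,120 -93:127,121 -91:127,121 -89:127,121 -87:127,121 -85:127,121 -83:127,121 -81:123,117 -79:114,109 -77:113,111 -75:124,124 -73:134,135 -71:136,137 -69:136,137 -67:136,137 -65:136,138 -63:132,133 -61:120,112 -59:104,78 -57:94,42 -55:92,24 -53:93,23 -51:92,24 -49:92,24 -47:92,24 -45:91,23 -43:92,25 -41:91,23 -39:91,22 -37:91,23 -35:92,23 -33:93,25 -31:93,25 -29:92,24 -27:91,22 -25:93,24 -23:93,24 -21:91,23 -19:92,23 -17:92,26 -15:92,26 -13:92,25 -11:92,24 -9:91,21 -7:93,23 -5:92,24 -3:93,25 -1:93,24 1:92,24 3:93,27 5:92,24 7:92,23 9:92,22 11:93,24 13:93,25 15:93,24 17:92,22 19:93,23 21:95,32 23:101,56 25:114,89 27:126,111 29:131,119 31:131,120 33:130,119 35:130,119 37:130,119 39:130,119 41:129,119 43:129,118 45:129,119 47:128,118 49:128,118 51:127,118 53:127,117 55:125,115 57:125,116 59:127,120 61:128,126 63:125,125 65:122,122 67:124,124 69:128,127 71:123,121 73:119,116 75:121,116 77:125,118 79:126,120 81:127,121 83:128,122 85:127,122 87:127,121 89:128,121 91:128,121 93:128,122
ribL
-95:127,122 -93:125,120 -91:127,122 -89:128,124 -87:129,123 -85:129,123 -83:129,122 -81:12
[... 1380 characters left out ...]
0 -31:140,142 -29:140,141 -27:137,139 -25:136,137 -23:135,136 -21:136,138 -19:137,138 -17:137,139 -15:140,141 -13:142,142 -11:140,141 -9:136,138 -7:135,137 -5:135,137 -3:134,136 -1:134,135 1:137,138 3:141,141 5:143,142 7:139,140 9:138,139 11:134,136 13:134,135 15:133,135 17:131,133 19:133,135 21:137,138 23:139,140 25:138,140 27:136,138 29:133,135 31:134,134 33:132,133 35:132,133 37:135,136 39:136,138 41:139,139 43:136,137 45:134,136 47:133,136 49:133,135 51:133,135 53:132,133 55:131,132 57:132,134 59:137,137 61:137,138 63:135,136 65:134,135 67:135,136 69:132,132 71:123,122 73:120,117 75:121,116 77:122,116 79:125,119 81:126,120 83:127,121 85:126,120 87:127,121 89:126,121 91:127,122 93:128,121
```

```bash
cat >> h.py <<'E'
from scipy.spatial.transform import Rotation as Ro
def to(p,yaw,pitch=0,roll=180):
    s=r.sense();R0=Ro.from_euler("xyz",s["tcp_rot"],degrees=True);R1=Ro.from_euler("xyz",[roll,pitch,yaw],degrees=True)
    print("t",round(s["time"],2),"tcp",np.round(s["tool_pos"],1),np.round(s["tcp_rot"],2),"F",np.round(s["ft_force"],2),"gap",round(s["finger_gap"],1))
    print("shift mm",np.round(R0.inv().apply(np.array(p)-s["tool_pos"]),1),"rot",np.round((R0.inv()*R1).as_rotvec(),4))
E
python3 -c "
from h import *
to([558,-206.7,100],6.1)"
python3 -m crank '[[[0.4,-0.21,0.05,0,0,0.1],[0.479,-0.246,0.09,0,0,0.1745],[0.479,-0.246,0.13,0,0,0.1745],[0.479,-0.246,0.13,0,0,0.1745],[0.479,-0.246,0.13,0,0,0.1745],[0.479,-0.246,0.13,0,0,0.1745],[0.479,-0.246,0.13,0,0,0.1745],[0.479,-0.246,0.13,0,0,0.1745],[0.479,-0.246,0.13,0,0,0.1745],[0.479,-0.246,0.13,0,0,0.1745]]]' 1 40
python3 -c "
from h import *
to([558,-206.7,55],6.1)"
```

```text
t 0.9 tcp [ 166.3 -576.5  231.3] [180.    -0.    16.09] F [0.38 0.02 0.11] gap 85.5
shift mm [ 478.8 -246.8  131.3] rot [ 0.     -0.      0.1743]
time: 2.15
tool_pos: [559.6, -203.8, 99.6]
tcp_rot: [-179.9, 0.1, 6.4]
ft_force: [-1.1, -0.6, -0.4]
finger_gap: 0.2
t 2.15 tcp [ 559.6 -203.8   99.6] [-1.7989e+02  9.0000e-02  6.3500e+00] F [-1.08 -0.64 -0.4 ] gap 0.2
shift mm [-1.8  2.8 44.6] rot [-0.0019  0.0016  0.0044]
```

```bash
python3 -m crank '[[[-0.0018,0.0028,0.03,0,0.0016,0.0044],[-0.0018,0.0028,0.045,0,0.0016,0.0044],[-0.0018,0.0028,0.045,0,0.0016,0.0044],[-0.0018,0.0028,0.045,0,0.0016,0.0044]]]'
python3 - <<'E'
from h import *
to([558,-206.7,46],6.1)
for n in("scene","top"):
    p,d=r.snapshot(n); cv2.imwrite(f"pics/{n}1.png",p)
    q=(p[110:200,235:325] if n=="scene" else p[140:240,285:395]); cv2.imwrite(f"pics/{n}1c.png",cv2.resize(q,None,fx=5,fy=5,interpolation=2))
to([558,-206.7,46],6.1)
E
```

```text
time: 2.65
tool_pos: [558.4, -207.6, 55.7]
tcp_rot: [-179.9, -0.1, 6.1]
ft_force: [-0.3, 0.3, 1.0]
finger_gap: -0.2
t 2.65 tcp [ 558.4 -207.6   55.7] [-1.7993e+02 -6.0000e-02  6.0500e+00] F [-0.28  0.34  1.03] gap -0.2
shift mm [-0.3 -0.9  9.7] rot [-0.0011 -0.0011 -0.0008]
t 2.75 tcp [ 558.8 -207.5   56. ] [-1.7996e+02 -1.1000e-01  6.0700e+00] F [0.13 0.65 0.1 ] gap 0.1
shift mm [-0.7 -0.9 10. ] rot [-0.0007 -0.0019 -0.0005]
```

View pics/scene1c.png

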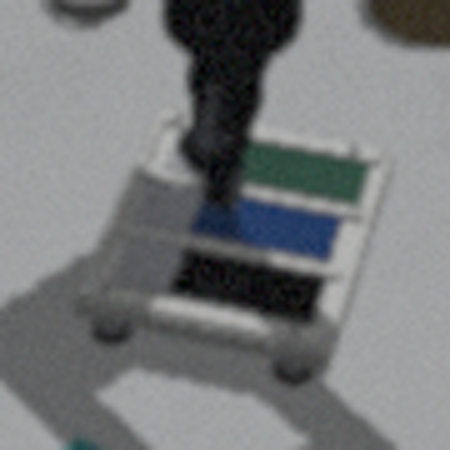

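View pics/top1c.png

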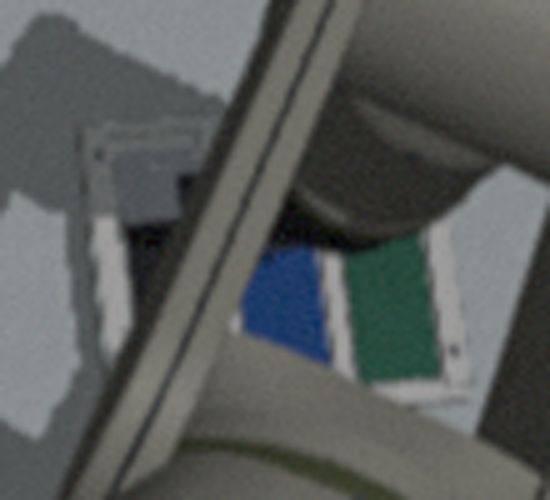

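The fingertip is above the blue panel, near (215,220) in the scene crop, so I can descend gently.

```bash
python3 -m crank '[[[-0.0007,-0.0005,0.004,0,-0.0019,0],[-0.0007,-0.0005,0.0075,0,-0.0019,0],[-0.0007,-0.0005,0.0075,0,-0.0019,0]]]'
python3 -m crank '[[[0,0,0.001,0,0,0],[0,0,0.001,0,0,0]]]'
python3 -c "
from h import *
to([558,-206.7,46],6.1)"
```

```text
time: 3.12
tool_pos: [557.7, -206.9, 48.0]
tcp_rot: [-179.9, 0.0, 6.1]
ft_force: [-0.1, 0.4, -0.1]
finger_gap: -0.4
time: 3.38
tool_pos: [557.6, -206.8, 46.9]
tcp_rot: [-179.9, 0.1, 6.1]
ft_force: [-0.1, -0.0, 0.2]
finger_gap: -0.1
t 3.38 tcp [ 557.6 -206.8   46.9] [-1.7992e+02  5.0000e-02  6.0700e+00] F [-0.14 -0.04  0.21] gap -0.1
shift mm [ 0.4 -0.   0.9] rot [-0.0013  0.001  -0.0005]
```

```bash
python3 -m crank '[[[0,0,0.0005,0,0,0],[0,0,0.0005,0,0,0]]]'
python3 -m crank '[[[0,0,0.0005,0,0,0],[0,0,0.0005,0,0,0]]]'
```

```text
time: 3.62
tool_pos: [557.6, -206.8, 46.3]
tcp_rot: [-179.9, 0.1, 6.1]
ft_force: [0.2, -0.7, -0.8]
finger_gap: 0.3
time: 3.88
tool_pos: [557.5, -206.7, 45.8]
tcp_rot: [-179.9, 0.1, 6.1]
ft_force: [-0.2, 0.5, -0.3]
finger_gap: -0.2
```

```bash
for i in 1 2; do python3 -m crank '[[[0,0,0.0004,0,0,0],[0,0,0.0004,0,0,0]]]'; done
```

```text
time: 4.12
tool_pos: [557.5, -206.8, 45.4]
tcp_rot: [-179.9, 0.1, 6.1]
ft_force: [0.4, 0.2, -0.6]
finger_gap: -0.2
time: 4.38
tool_pos: [557.6, -206.8, 45.1]
tcp_rot: [-179.9, 0.1, 6.1]
ft_force: [-0.5, 0.4, 1.7]
finger_gap: -0.0
```

```bash
python3 -m crank '[[[0,0,0.0003,0,0,0],[0,0,0.0003,0,0,0]]]'; python3 -c "
from h import *
import bench
for i in range(3): to([558,-206.7,45],6.1); r.snapshot('top')"
```

```text
time: 4.62
tool_pos: [557.7, -206.8, 45.0]
tcp_rot: [-179.9, 0.0, 6.1]
ft_force: [0.6, 1.4, 2.3]
finger_gap: 0.2
t 4.62 tcp [ 557.7 -206.8   45. ] [-1.7993e+02  4.0000e-02  6.0800e+00] F [0.6  1.41 2.32] gap 0.2
shift mm [ 0.3 -0.1  0. ] rot [-0.0012  0.0007 -0.0004]
t 4.67 tcp [ 557.7 -206.8   45.1] [-1.7993e+02  4.0000e-02  6.0700e+00] F [-0.64 -0.2   2.87] gap -0.2
shift mm [ 0.3 -0.1  0.1] rot [-0.0012  0.0007 -0.0004]
t 4.72 tcp [ 557.7 -206.9   45. ] [-1.7993e+02  4.0000e-02  6.0800e+00] F [-0.84  0.17  3.22] gap -0.3
shift mm [ 0.3 -0.1  0. ] rot [-0.0011  0.0007 -0.0004]
```

```bash
python3 -m crank '[[[0,0,0.0004,0,0,0],[-0.003,0,0.0004,0,0,0],[-0.006,0,0.0004,0,0,0],[-0.009,0,0.0004,0,0,0]]]'
python3 - <<'E'
from h import *
to([504,-212.5,45],6.1)
p,d=r.snapshot("scene"); cv2.imwrite("pics/scene2.png",p); cv2.imwrite("pics/scene2c.png",cv2.resize(p[110:200,235:325],None,fx=5,fy=5,interpolation=2))
E
```

```text
time: 5.28
tool_pos: [548.9, -208.0, 44.9]
tcp_rot: [-180.0, -0.0, 6.1]
ft_force: [1.1, -0.1, 4.9]
finger_gap: -0.2
t 5.28 tcp [ 548.9 -208.    44.9] [-179.96   -0.      6.07] F [ 1.07 -0.13  4.85] gap -0.2
shift mm [-45.1  -0.3  -0.1] rot [-0.0008 -0.     -0.0005]
```

View pics/scene2c.png

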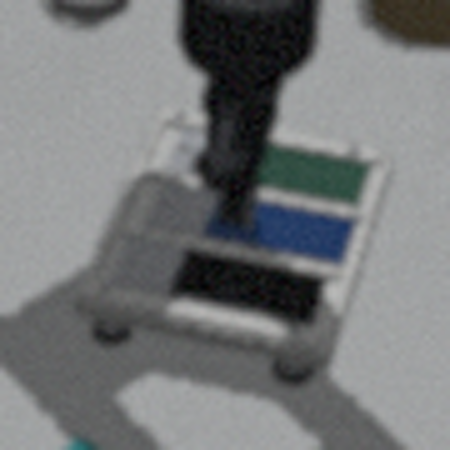

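The panel follows the finger: its front end went from x=338 to 355 in the crop. Side drag is about 1 N and press about 5 N, so I'll continue.

```bash
python3 -m crank '[[[-0.003,0,0.0001,0,0,0],[-0.006,0,0.0001,0,0,0],[-0.009,0,0.0001,0,0,0],[-0.012,0,0.0001,0,0,0],[-0.015,0,0.0001,0,0,0],[-0.015,0,0.0001,0,0,0]]]';python3 -c "
from h import *
to([504,-212.5,45],6.1)"
```

```text
time: 6.08
tool_pos: [533.2, -209.7, 44.8]
tcp_rot: [-179.9, 0.0, 6.1]
ft_force: [-0.3, -0.9, 5.0]
finger_gap: -0.1
t 6.08 tcp [ 533.2 -209.7   44.8] [-1.7995e+02  4.0000e-02  6.0600e+00] F [-0.34 -0.92  4.96] gap -0.1
shift mm [-29.4  -0.3  -0.2] rot [-0.0009  0.0008 -0.0006]
```

```bash
python3 -m crank '[[[-0.003,0,0,0,0,0],[-0.006,0,0,0,0,0],[-0.009,0,0,0,0,0],[-0.012,0,0,0,0,0],[-0.015,0,0,0,0,0],[-0.015,0,0,0,0,0]]]';python3 - <<'E'
from h import *
to([504,-212.5,45],6.1)
p,d=r.snapshot("scene"); cv2.imwrite("pics/scene3.png",p); cv2.imwrite("pics/scene3c.png",cv2.resize(p[110:200,235:325],None,fx=5,fy=5,interpolation=2))
E
```

```text
time: 6.82
tool_pos: [517.9, -211.3, 44.9]
tcp_rot: [-179.9, 0.1, 6.1]
ft_force: [-0.9, -0.0, 5.4]
finger_gap: -0.3
t 6.83 tcp [ 517.9 -211.3   44.9] [-1.7995e+02  7.0000e-02  6.0600e+00] F [-0.87 -0.05  5.44] gap -0.3
shift mm [-13.9  -0.3  -0.1] rot [-0.0009  0.0012 -0.0007]
```

View pics/scene3c.png

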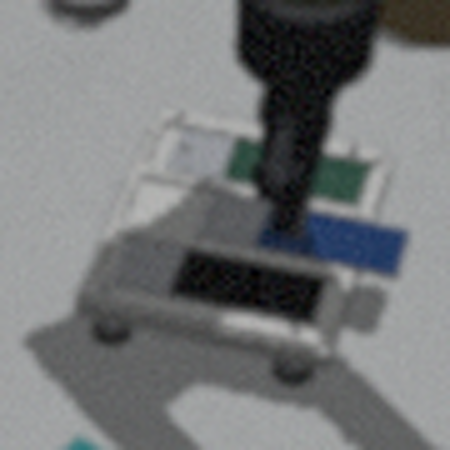

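```bash
python3 -m crank '[[[-0.003,0,0,0,0,0],[-0.006,0,0,0,0,0],[-0.009,0,0,0,0,0],[-0.012,0,0,0,0,0],[-0.0135,0,0,0,0,0],[-0.0135,0,0,0,0,0],[-0.0135,0,-0.001,0,0,0],[-0.0135,0,-0.01,0,0,0],[-0.0135,0,-0.06,0,0,0],[-0.0135,0,-0.1,0,0,0]]]'
python3 -m crank '[[[-0.06,0,-0.06,0,0,0],[-0.12,0,-0.06,0,0,0],[-0.12,0,-0.06,0,0,0],[-0.12,0,-0.06,0,0,0]]]' 0
python3 - <<'E'
from h import *
to([504,-212.5,45],6.1)
for n in("scene","top"):
    p,d=r.snapshot(n); cv2.imwrite(f"pics/{n}4.png",p);np.save(f"pics/{n}4.npy",d)
    q=(p[110:200,235:325] if n=="scene" else p[150:250,285:395]); cv2.imwrite(f"pics/{n}4c.png",cv2.resize(q,None,fx=5,fy=5,interpolation=2))
E
```

```text
time: 8.12
tool_pos: [504.1, -212.7, 146.2]
tcp_rot: [-179.9, 0.1, 6.1]
ft_force: [0.7, 0.3, -0.3]
finger_gap: -0.0
time: 8.62
tool_pos: [384.1, -225.7, 207.2]
tcp_rot: [-180.0, 0.1, 6.0]
ft_force: [-0.3, 0.7, -0.1]
finger_gap: 72.2
t 8.62 tcp [ 384.1 -225.7  207.2] [-1.7997e+02  8.0000e-02  5.9700e+00] F [-0.25  0.67 -0.07] gap 72.2
shift mm [120.8  -0.5 162. ] rot [-0.0005  0.0014 -0.0022]
```

View pics/scene4c.png

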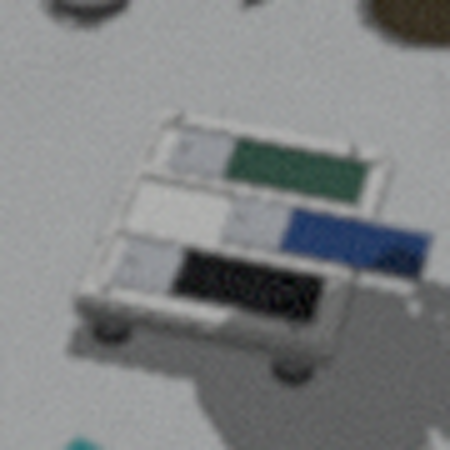

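View pics/top4c.png

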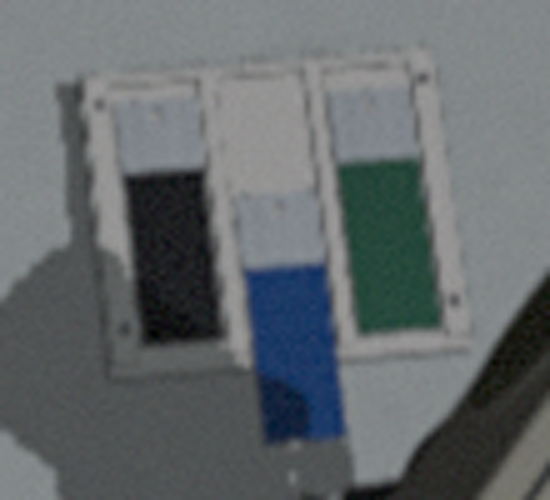

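Run:
```python
from h import *
for cam in("top","scene"):
    a=cv2.imread(f"pics/{cam}4.png").astype(int);B,G,R=a[...,0],a[...,1],a[...,2]
    m=np.zeros(B.shape,bool)
    if cam=="top":m[190:245,320:370]=1
    else:m[140:175,285:325]=1
    bl=(m&(B-R>20)&(B>1.6*R)).astype(np.uint8)
    n,l,st,_=cv2.connectedComponentsWithStats(bl);k=1+np.argmax(st[1:,4]);bl=l==k
    yy,xx=np.nonzero(bl);W=atz(cam,np.c_[xx,yy],45.2)[:,:2];C=W.mean(0)
    u,s,v=np.linalg.svd(W-C,full_matrices=False);v=v[0]*np.sign(v[0][0])
    print(cam,"coat cen",C,"ang",np.degrees(np.arctan2(v[1],v[0])),"LxW",s[:2]*np.sqrt(12/len(W)),"near",C-v*42.5)
P=grid("top",np.load("pics/top4.npy"));print("z near",np.median(P[228:236,340:350,2]))
th=np.radians(6.1);ux=np.array([np.cos(th),np.sin(th)])
print("edge est",np.array([550,-207.6])-76*ux)
```

```text
top coat cen [ 478.42064867 -215.17988403] ang 5.714841813618473 LxW [81.9626361 37.8536881] near [ 436.13188179 -219.41192795]
scene coat cen [ 479.39120351 -216.55006055] ang 5.9376497443834575 LxW [78.53969417 33.49606314] near [ 437.11921363 -220.94652174]
z near 44.736331361804105
edge est [ 474.43031625 -215.67606942]
```

```bash
python3 -c "
from h import *
to([454.4,-217.8,90],5.9)"
```

```text
t 8.72 tcp [ 385.  -225.3  206.4] [-1.7991e+02  1.2000e-01  6.0400e+00] F [-0.42  0.15  0.05] gap 84.7
shift mm [ 70.    0.  116.3] rot [-0.0015  0.002   0.0025]
```

```bash
python3 -m crank '[[[0.05,0,0.04,0,0,0],[0.07,0,0.09,-0.0015,0.002,0.0025],[0.07,0,0.116,-0.0015,0.002,0.0025],[0.07,0,0.116,-0.0015,0.002,0.0025],[0.07,0,0.116,-0.0015,0.002,0.0025]]]'
python3 -c "
from h import *
to([454.4,-217.8,23],5.9)"
```

```text
time: 9.35
tool_pos: [455.2, -217.9, 91.2]
tcp_rot: [180.0, -0.0, 5.9]
ft_force: [-1.3, -0.1, 0.0]
finger_gap: 85.8
t 9.35 tcp [ 455.2 -217.9   91.2] [ 1.7998e+02 -3.0000e-02  5.9200e+00] F [-1.25 -0.13  0.03] gap 85.8
shift mm [-0.8 -0.2 68.2] rot [ 0.0004 -0.0006  0.0004]
```

```bash
python3 -m crank '[[[-0.001,0,0.02,0,0,0],[-0.001,0,0.04,0,0,0],[-0.001,0,0.055,0,0,0],[-0.001,0,0.068,0,0,0],[-0.001,0,0.068,0,0,0],[-0.001,0,0.068,0,0,0]]]'
python3 - <<'E'
from h import *
to([454.4,-217.8,23],5.9)
p,d=r.snapshot("scene"); cv2.imwrite("pics/scene5.png",p); cv2.imwrite("pics/scene5c.png",cv2.resize(p[100:200,235:345],None,fx=5,fy=5,interpolation=2))
E
```

```text
time: 10.1
tool_pos: [454.7, -218.3, 23.8]
tcp_rot: [180.0, -0.1, 5.9]
ft_force: [-0.1, 0.6, 0.5]
finger_gap: 85.7
t 10.1 tcp [ 454.7 -218.3   23.8] [ 1.7995e+02 -7.0000e-02  5.9200e+00] F [-0.14  0.61  0.48] gap 85.7
shift mm [-0.2 -0.5  0.8] rot [ 0.0008 -0.0012  0.0004]
```

View pics/scene5c.png

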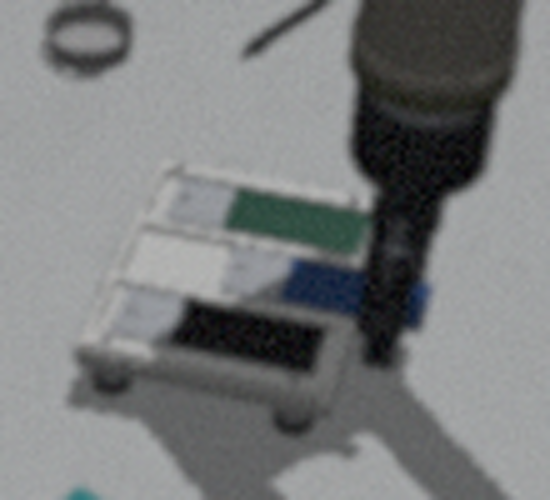

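```bash
python3 -m crank '[[[0,0,0.0005,0,0,0],[0,0,0.0005,0,0,0],[0,0,0.0005,0,0,0],[0,0,0.0005,0,0,0]]]' 0.45 20
python3 -m crank '[[[0,0,0,0,0,0],[0,0,0,0,0,0],[0,0,0,0,0,0]]]' 0.48 20
```

```text
time: 10.65
tool_pos: [454.8, -218.4, 23.5]
tcp_rot: [179.9, -0.1, 5.9]
ft_force: [-0.2, 0.5, -0.5]
finger_gap: 47.2
time: 11.02
tool_pos: [454.8, -218.4, 23.5]
tcp_rot: [179.9, -0.1, 5.9]
ft_force: [-0.4, -0.1, -0.1]
finger_gap: 44.6
```

```bash
python3 -m crank '[[[0,0,0,0,0,0],[0,0,0,0,0,0],[0,0,0,0,0,0]]]' 0.5 20
python3 -m crank '[[[0,0,0,0,0,0],[0,0,0,0,0,0],[0,0,0,0,0,0]]]' 0.515 20
python3 -m crank '[[[0,0,0,0,0,0],[0,0,0,0,0,0],[0,0,0,0,0,0]]]' 0.53 20
```

```text
time: 11.4
tool_pos: [454.8, -218.4, 23.5]
tcp_rot: [179.9, -0.1, 5.9]
ft_force: [0.6, 0.4, -0.1]
finger_gap: 42.4
time: 11.78
tool_pos: [454.8, -218.4, 23.5]
tcp_rot: [179.9, -0.1, 5.9]
ft_force: [0.5, -0.3, 0.1]
finger_gap: 41.6
time: 12.15
tool_pos: [454.8, -218.4, 23.4]
tcp_rot: [179.9, -0.1, 5.9]
ft_force: [0.2, -0.5, -0.2]
finger_gap: 40.1
```

```bash
python3 -m crank '[[[0,0,0,0,0,0],[0,0,0,0,0,0],[0,0,0,0,0,0]]]' 1 40
python3 -m crank '[[[0,0,-0.003,0,0,0],[0,0,-0.008,0,0,0],[0,0,-0.015,0,0,0],[0,0,-0.025,0,0,0],[0,0,-0.04,0,0,0],[0,0,-0.05,0,0,0],[0,0,-0.05,0,0,0],[0,0,-0.05,0,0,0]]]'
python3 - <<'E'
from h import *
to([454.4,-217.8,23],5.9)
p,d=r.snapshot("scene"); cv2.imwrite("pics/scene6.png",p); cv2.imwrite("pics/scene6c.png",cv2.resize(p[90:200,235:345],None,fx=5,fy=5,interpolation=2))
E
```

```text
time: 12.52
tool_pos: [454.9, -218.4, 23.5]
tcp_rot: [179.9, -0.1, 5.9]
ft_force: [-0.9, 0.1, 1.5]
finger_gap: 38.6
time: 13.52
tool_pos: [454.6, -218.3, 73.3]
tcp_rot: [179.9, -0.1, 5.9]
ft_force: [0.2, 0.3, -0.6]
finger_gap: 38.5
t 13.53 tcp [ 454.6 -218.3   73.3] [ 1.7994e+02 -8.0000e-02  5.9200e+00] F [ 0.23  0.34 -0.62] gap 38.5
shift mm [-0.2 -0.5 50.3] rot [ 0.001  -0.0014  0.0004]
```

View pics/scene6c.png

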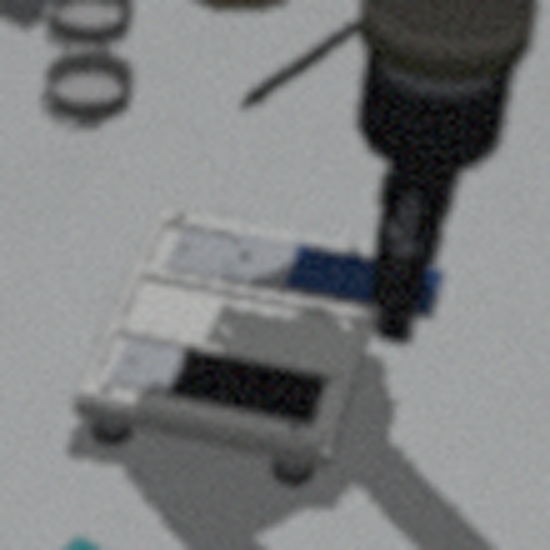

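```bash
python3 -c "
from h import *
to([455,158.6,130],1.3)"
```

```text
t 13.57 tcp [ 454.5 -218.2   73.1] [ 1.7996e+02 -6.0000e-02  5.9200e+00] F [ 0.88  0.6  -0.72] gap 38.5
shift mm [  39.5 -374.7  -57.2] rot [ 0.0007 -0.001   0.0807]
```

```bash
python3 -m crank '[[[0,0,-0.04,0,0,0],[0.005,-0.05,-0.057,0,0,0.02],[0.01,-0.1,-0.057,0,0,0.03],[0.016,-0.15,-0.057,0,0,0.04],[0.021,-0.2,-0.057,0,0,0.05],[0.026,-0.25,-0.057,0,0,0.06],[0.032,-0.3,-0.057,0,0,0.07],[0.037,-0.35,-0.057,0,0,0.08],[0.0395,-0.3747,-0.057,0,0,0.0807],[0.0395,-0.3747,-0.057,0,0,0.0807]]]'
python3 -m crank '[[[0,0,0,0,0,0],[0,0,0,0,0,0]]]'
python3 - <<'E'
from h import *
to([455,158.6,80],1.3)
for n in("scene","top"):
    p,d=r.snapshot(n); cv2.imwrite(f"pics/{n}7.png",p);np.save(f"pics/{n}7.npy",d)
E
```

```text
time: 14.82
tool_pos: [454.3, 160.1, 129.1]
tcp_rot: [180.0, 0.0, 1.5]
ft_force: [-0.3, -0.9, -1.0]
finger_gap: 38.5
time: 15.08
tool_pos: [454.2, 159.2, 128.8]
tcp_rot: [179.9, 0.1, 1.4]
ft_force: [0.1, -0.5, -0.1]
finger_gap: 38.6
t 15.07 tcp [454.2 159.2 128.8] [1.7995e+02 5.0000e-02 1.4100e+00] F [ 0.12 -0.46 -0.05] gap 38.6
shift mm [ 0.9  0.6 48.8] rot [0.0009 0.0009 0.0018]
```

View pics/scene7.png

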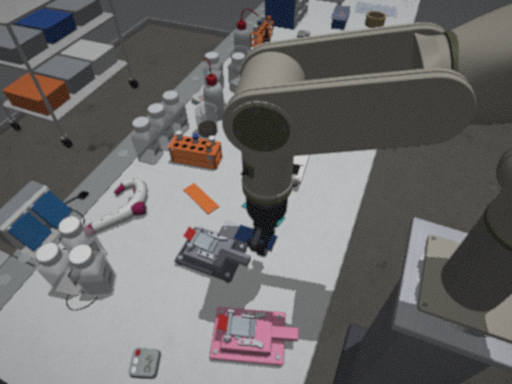

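View pics/top7.png

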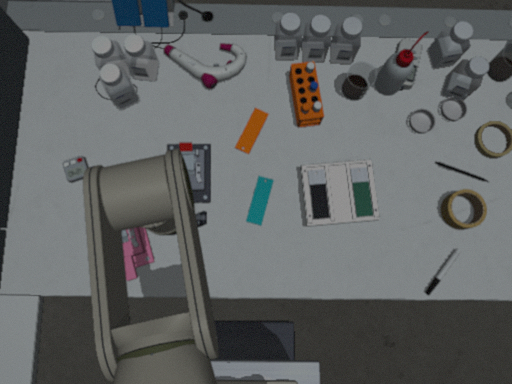

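Run:
```python
from h import *
s=cv2.imread("pics/scene7.png");d=np.load("pics/scene7.npy");P=grid("scene",d)
cv2.imwrite("pics/s7c.png",cv2.resize(s[195:285,180:290],None,fx=6,fy=6,interpolation=2))
# panel points: z 135..165 ahead of tcp
m=(P[...,2]>130)&(P[...,2]<170)&(P[...,0]>470)&(P[...,0]<570)&(abs(P[...,1]-161)<35)
Q=P[m];print(len(Q))
A=np.c_[Q[:,0]-454,Q[:,1]-160,np.ones(len(Q))];c,*_=np.linalg.lstsq(A,Q[:,2],rcond=None)
res=Q[:,2]-A@c;k=abs(res)<6;c,*_=np.linalg.lstsq(A[k],Q[k,2],rcond=None);print("slopes deg",np.degrees(c[:2]),"z at grip",c[2],k.sum(),Q[k].min(0),Q[k].max(0))
```

```text
522
slopes deg [-0.99004019 -0.45365796] z at grip 151.6597752355817 522 [481.84025431 140.53094852 144.84925337] [556.09420682 182.65358843 153.69742549]
```

View pics/s7c.png

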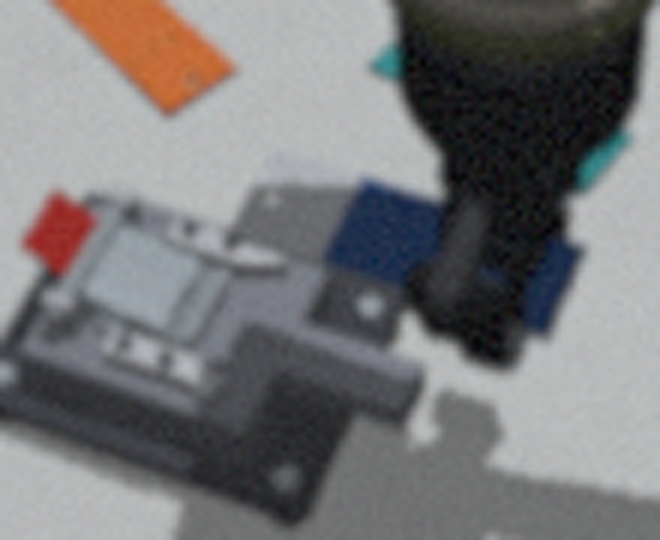

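Run:
```python
from h import *
P=grid("scene",np.load("pics/scene0.npy"))
def fit(m,nm):
    Q=P[m];print(nm,len(Q),"mean",np.round(Q.mean(0),1),"min",np.round(np.percentile(Q,2,axis=0),1),"max",np.round(np.percentile(Q,98,axis=0),1))
z=P[...,2]
for x0 in range(500,620,10):
    fit((z>41)&(z<54)&(P[...,0]>x0)&(P[...,0]<x0+10)&(abs(P[...,1]-161)<60),x0)
```

```text
500 45 mean [504.9 162.   48.1] min [500.2 148.3  43.3] max [509.6 172.8  50.6]
510 43 mean [515.3 161.8  47.4] min [510.1 150.4  42.1] max [519.9 172.5  50.1]
520 42 mean [525.  162.3  47.9] min [520.3 149.3  43.2] max [529.5 172.5  51. ]
530 43 mean [535.  163.1  47.6] min [530.3 149.4  41.2] max [539.7 173.   50.8]
540 79 mean [546.7 164.2  46.9] min [540.4 125.9  41.3] max [549.8 201.   50.4]
550 133 mean [555.1 164.5  48.1] min [550.3 122.6  45.3] max [559.8 202.3  50.5]
560 112 mean [564.7 165.8  48.3] min [560.3 123.5  44.6] max [569.3 203.1  53.2]
570 97 mean [574.9 166.7  48.2] min [570.2 135.9  43.9] max [579.8 204.   51.6]
580 63 mean [584.1 174.8  48. ] min [580.2 121.6  43.3] max [589.6 204.5  53.7]
590 46 mean [594.6 178.5  49.2] min [590.2 122.7  41.8] max [599.6 204.6  53.6]
600 35 mean [605.1 186.5  48.1] min [600.5 123.1  43. ] max [609.2 204.9  53.5]
610 46 mean [615.5 184.3  48.1] min [610.8 122.8  41.5] max [619.9 205.3  53.5]
```

```bash
python3 -c "
from h import *
to([455,159,35],1.3)"
python3 -m crank '[[[0.001,0.0002,0.03,0.001,0.001,0.0018],[0.001,0.0002,0.06,0.001,0.001,0.0018],[0.001,0.0002,0.08,0.001,0.001,0.0018],[0.001,0.0002,0.092,0.001,0.001,0.0018],[0.001,0.0002,0.092,0.001,0.001,0.0018],[0.001,0.0002,0.092,0.001,0.001,0.0018]]]'
python3 -c "
from h import *
to([455,159,35],1.3)"
```

```text
t 15.18 tcp [454.4 159.3 129. ] [1.7995e+02 2.0000e-02 1.3900e+00] F [-0.66 -0.63 -0.51] gap 38.9
shift mm [ 0.7  0.2 94. ] rot [0.0008 0.0004 0.0017]
time: 15.92
tool_pos: [456.2, 159.0, 38.0]
tcp_rot: [-180.0, -0.1, 1.3]
ft_force: [0.4, -0.1, 0.9]
finger_gap: 38.5
t 15.93 tcp [456.2 159.   38. ] [-1.7997e+02 -1.2000e-01  1.2800e+00] F [ 0.37 -0.09  0.91] gap 38.5
shift mm [-1.2  0.   3. ] rot [-0.0005 -0.002  -0.0004]
```

```bash
python3 -m crank '[[[0,0,0.003,0,-0.002,0],[0,0,0.005,0,-0.002,0],[0,0,0.005,0,-0.002,0]]]'
python3 -m crank '[[[0,0,0.001,0,0,0],[0,0,0.001,0,0,0]]]'
python3 - <<'E'
from h import *
to([455,159,35],1.3)
p,d=r.snapshot("scene"); cv2.imwrite("pics/s8c.png",cv2.resize(p[195:285,180:290],None,fx=6,fy=6,interpolation=2))
E
```

```text
time: 16.3
tool_pos: [456.1, 159.1, 33.0]
tcp_rot: [-180.0, 0.0, 1.3]
ft_force: [0.4, 0.6, -0.3]
finger_gap: 38.7
time: 16.55
tool_pos: [456.0, 159.1, 31.9]
tcp_rot: [-180.0, 0.0, 1.3]
ft_force: [-0.2, -0.6, 0.0]
finger_gap: 38.5
t 16.55 tcp [456.  159.1  31.9] [-1.7998e+02  1.0000e-02  1.2800e+00] F [-0.25 -0.62  0.04] gap 38.5
shift mm [-1.   0.  -3.1] rot [-0.0004  0.0002 -0.0003]
```

View pics/s8c.png

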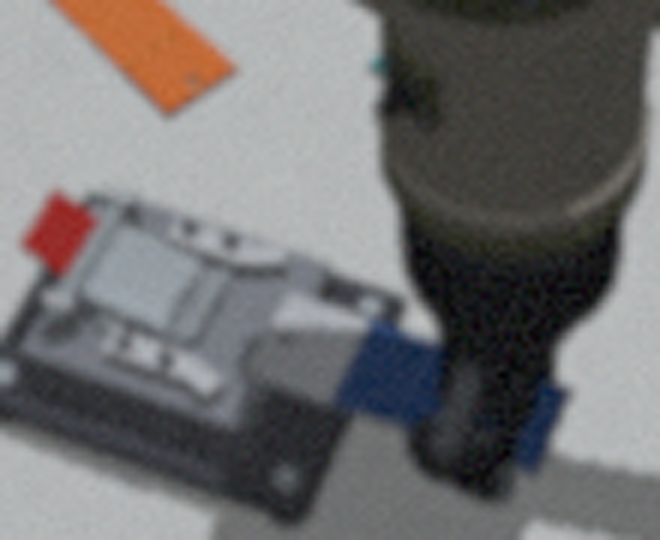

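The panel is just above the tongue and in line with it. I'll lower it in small steps to feel for the bed.

```bash
for i in 1 2 3; do python3 -m crank '[[[0,0,0.0005,0,0,0],[0,0,0.0005,0,0,0]]]'|grep -E "pos|force"; done; python3 -c "
from h import *
print(r.sense()['wrist_torque'])"
```

```text
tool_pos: [456.0, 159.1, 31.4]
ft_force: [0.7, 0.3, -1.5]
tool_pos: [455.9, 159.0, 30.8]
ft_force: [-0.4, -0.5, -1.3]
tool_pos: [455.9, 159.0, 30.3]
ft_force: [-0.4, -0.2, -0.3]
[-0.02205571 -0.00136231 -0.06458122]
```

```bash
for i in 1 2 3; do python3 -m crank '[[[0,0,0.0004,0,0,0],[0,0,0.0004,0,0,0]]]'|grep -E "pos|force";  python3 -c "
from h import *
print(r.sense()['wrist_torque'])"; done
```

```text
tool_pos: [455.9, 159.0, 29.9]
ft_force: [-0.1, -0.2, -0.4]
[ 0.02108746 -0.01357578  0.02739194]
tool_pos: [455.9, 159.0, 29.4]
ft_force: [0.9, 0.9, -0.9]
[-0.01539475 -0.05977411 -0.01804475]
tool_pos: [456.0, 159.1, 29.1]
ft_force: [-0.1, 0.3, 0.1]
[-0.05147376  0.03252176  0.01742975]
```

```bash
for i in 1 2 3 4; do python3 -m crank '[[[0,0,0.0003,0,0,0],[0,0,0.0003,0,0,0]]]'|grep -E "pos|force";  python3 -c "
from h import *
print(r.sense()['wrist_torque'])"; done
```

```text
tool_pos: [456.1, 159.1, 28.9]
ft_force: [-0.5, -0.2, 0.7]
[-0.01316025  0.04465262  0.01418881]
tool_pos: [456.2, 159.1, 28.7]
ft_force: [-1.0, 0.2, 1.6]
[-0.02909075  0.0327631  -0.0253935 ]
tool_pos: [456.3, 159.1, 28.5]
ft_force: [-1.1, -0.3, 2.8]
[-0.02486491  0.03437088 -0.04486198]
tool_pos: [456.3, 159.1, 28.3]
ft_force: [-0.3, 0.1, 3.8]
[-0.03453396  0.01370264  0.04722535]
```

Bed contact was felt at TCP z ≈ 28.9. I'll back off slightly and advance along the clamp axis.

```bash
python3 -m crank '[[[0,0,-0.0006,0,0,0],[0.005,0,-0.0006,0,0,0],[0.01,0,-0.0006,0,0,0],[0.015,0,-0.0006,0,0,0],[0.02,0,-0.0006,0,0,0],[0.024,0,-0.0006,0,0,0],[0.024,0,-0.0006,0,0,0]]]'
python3 - <<'E'
from h import *
to([510.3,160.2,28.8],1.3)
p,d=r.snapshot("scene"); cv2.imwrite("pics/s9c.png",cv2.resize(p[195:285,180:290],None,fx=6,fy=6,interpolation=2))
E
```

```text
time: 19.98
tool_pos: [481.1, 159.7, 29.1]
tcp_rot: [-180.0, -0.1, 1.3]
ft_force: [1.2, 0.2, 3.4]
finger_gap: 38.7
t 19.98 tcp [481.1 159.7  29.1] [-1.7996e+02 -8.0000e-02  1.2800e+00] F [1.21 0.18 3.4 ] gap 38.7
shift mm [29.2  0.2  0.4] rot [-0.0006 -0.0014 -0.0004]
```

View pics/s9c.png

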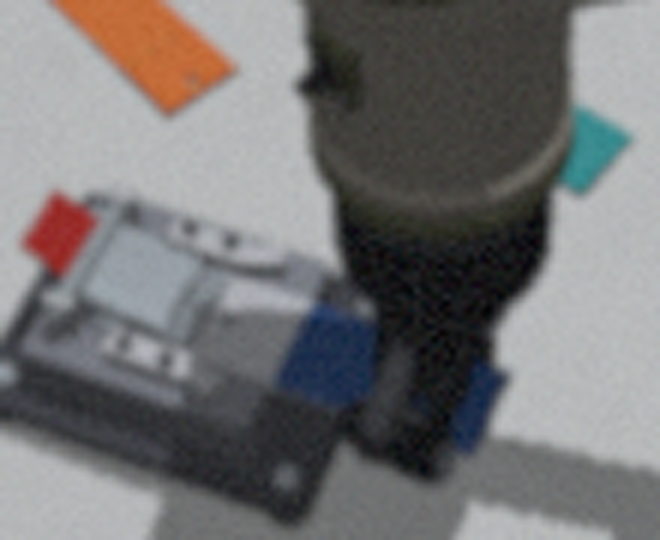

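```bash
python3 -m crank '[[[0.003,0,-0.0003,0,0,0],[0.006,0,-0.0003,0,0,0],[0.009,0,-0.0003,0,0,0],[0.009,0,-0.0003,0,0,0]]]'
python3 -m crank '[[[0.003,0,0,0,0,0],[0.006,0,0,0,0,0],[0.006,0,0,0,0,0]]]'
python3 -c "
from h import *
to([510.3,160.2,28.8],1.3)"
```

```text
time: 20.52
tool_pos: [490.1, 159.9, 29.3]
tcp_rot: [-180.0, -0.1, 1.3]
ft_force: [1.0, -0.7, 1.1]
finger_gap: 38.3
time: 20.9
tool_pos: [495.3, 160.1, 29.2]
tcp_rot: [-180.0, 0.0, 1.3]
ft_force: [-5.0, -0.4, 6.5]
finger_gap: 38.5
t 20.9 tcp [495.3 160.1  29.2] [-1.7997e+02  3.0000e-02  1.2800e+00] F [-5.03 -0.38  6.47] gap 38.5
shift mm [15.   0.2  0.4] rot [-0.0005  0.0005 -0.0003]
```

```bash
for i in 1 2; do python3 -m crank '[[[0.002,0,0,0,0,0],[0.004,0,0,0,0,0],[0.004,0,0,0,0,0]]]'|grep -E "pos|force|rot|gap"; done
```

```text
tool_pos: [498.9, 160.2, 29.2]
tcp_rot: [-180.0, 0.1, 1.3]
ft_force: [-4.4, 0.5, 6.4]
finger_gap: 38.7
tool_pos: [502.5, 160.3, 29.2]
tcp_rot: [-180.0, 0.2, 1.3]
ft_force: [-4.3, 0.7, 5.5]
finger_gap: 38.6
```

```bash
for i in 1 2 3; do python3 -m crank '[[[0.001,0,0,0,0,0],[0.002,0,0,0,0,0],[0.002,0,0,0,0,0]]]'|grep -E "pos|force|rot|gap"; done
python3 - <<'E'
from h import *
to([510.3,160.2,28.8],1.3)
p,d=r.snapshot("scene"); cv2.imwrite("pics/s10c.png",cv2.resize(p[195:285,180:290],None,fx=6,fy=6,interpolation=2))
E
```

```text
tool_pos: [503.9, 160.4, 29.2]
tcp_rot: [-180.0, 0.3, 1.3]
ft_force: [-4.7, 0.1, 5.5]
finger_gap: 38.5
tool_pos: [505.3, 160.5, 29.2]
tcp_rot: [-180.0, 0.3, 1.3]
ft_force: [-3.0, 0.0, 5.5]
finger_gap: 38.5
tool_pos: [506.7, 160.6, 29.2]
tcp_rot: [-180.0, 0.4, 1.3]
ft_force: [-4.3, 0.0, 6.3]
finger_gap: 38.3
t 22.77 tcp [506.7 160.6  29.2] [-179.99    0.42    1.31] F [-4.26  0.01  6.25] gap 38.3
shift mm [3.6 0.4 0.4] rot [-0.0001  0.0074  0.0002]
```

View pics/s10c.png

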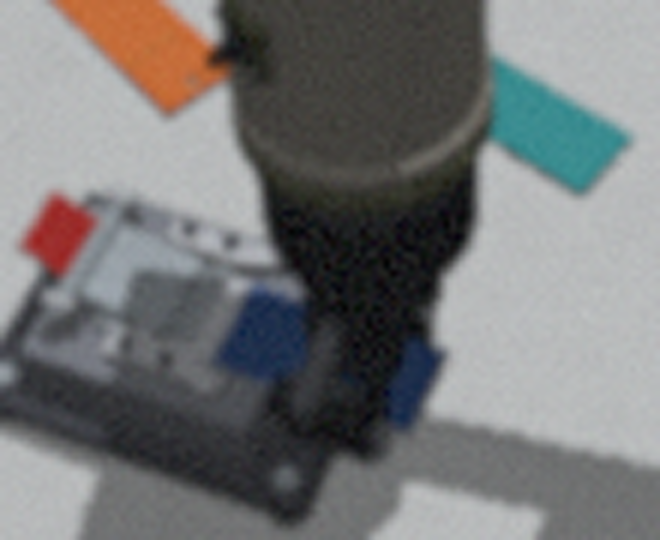

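```bash
for i in 1 2 3; do python3 -m crank '[[[0.001,0,0,0,0,0],[0.002,0,0,0,0,0],[0.002,0,0,0,0,0]]]'|grep -E "pos|force|rot|gap"; done
```

```text
tool_pos: [508.1, 160.6, 29.2]
tcp_rot: [-180.0, 0.5, 1.3]
ft_force: [-4.2, -0.5, 6.2]
finger_gap: 38.6
tool_pos: [509.4, 160.7, 29.2]
tcp_rot: [180.0, 0.6, 1.3]
ft_force: [-5.9, 0.2, 5.9]
finger_gap: 38.6
tool_pos: [509.4, 160.7, 29.1]
tcp_rot: [180.0, 0.9, 1.3]
ft_force: [-11.7, -1.2, 13.4]
finger_gap: 38.2
```

```bash
python3 -m crank '[[[0.001,0,0,0,-0.005,0],[0.002,0,0,0,-0.005,0],[0.002,0,0,0,-0.005,0]]]'|grep -E "pos|force|rot|gap"
```

```text
tool_pos: [509.2, 160.7, 29.1]
tcp_rot: [179.9, 1.4, 1.4]
ft_force: [-13.8, -0.8, 14.0]
finger_gap: 39.1
```

The stop is felt: no more travel at x≈509.4 (predicted 510.3), and the push rose from 4 to 13 N. I'll release gently and look.

```bash
python3 -m crank '[[[0,0,0,0,0,0],[0,0,0,0,0,0]]]'|grep -E "pos|force|rot|gap"
python3 -m crank '[[[0,0,0,0,0,0],[0,0,0,0,0,0],[0,0,0,0,0,0]]]' 0.42 20|grep -E "pos|force|rot|gap"
python3 -m crank '[[[0,0,0,0,0,0],[0,0,0,0,0,0],[0,0,0,0,0,0]]]' 0.2|grep -E "pos|force|rot|gap"
python3 - <<'E'
from h import *
to([509.3,160.4,90],1.3)
p,d=r.snapshot("scene"); cv2.imwrite("pics/s11c.png",cv2.resize(p[195:285,180:290],None,fx=6,fy=6,interpolation=2))
E
```

```text
tool_pos: [509.0, 160.7, 29.2]
tcp_rot: [179.9, 1.5, 1.4]
ft_force: [-3.9, 0.1, 5.4]
finger_gap: 38.6
tool_pos: [509.0, 160.6, 29.0]
tcp_rot: [179.9, 1.5, 1.3]
ft_force: [-0.6, -0.3, 0.3]
finger_gap: 49.2
tool_pos: [509.0, 160.6, 29.0]
tcp_rot: [179.9, 1.5, 1.4]
ft_force: [0.7, 0.2, -0.1]
finger_gap: 68.0
t 25.32 tcp [509.  160.6  29. ] [179.94   1.47   1.35] F [ 0.67  0.15 -0.12] gap 68.0
shift mm [ -1.3   0.3 -61. ] rot [0.0011 0.0257 0.0009]
```

View pics/s11c.png

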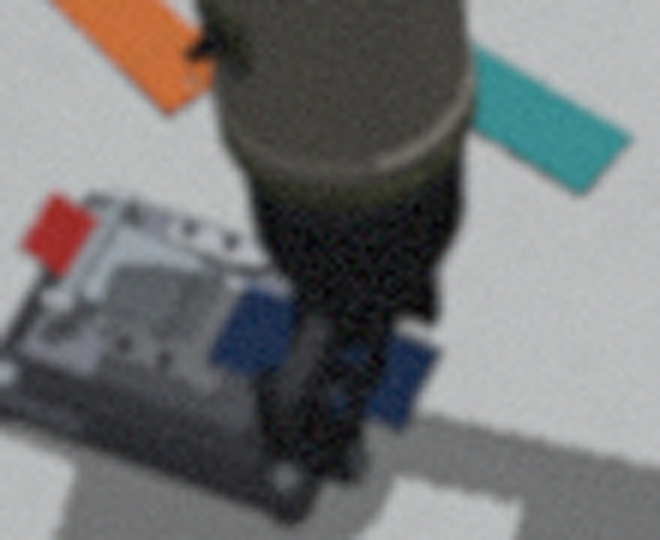

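```bash
python3 -m crank '[[[0,0,0,0,0,0],[0,0,0,0,0,0],[0,0,-0.01,0,0,0],[0,0,-0.03,0,0,0],[0,0,-0.06,0,0,0],[0,0,-0.1,0,0,0],[0,0,-0.14,0,0,0],[0,0,-0.14,0,0,0]]]' 0|grep -E "pos|force|rot|gap"
python3 -m crank '[[[-0.05,0.05,-0.03,0,0,0],[-0.08,0.1,-0.05,0,0,0],[-0.08,0.16,-0.05,0,0,0],[-0.08,0.22,-0.05,0,0,0],[-0.08,0.3,-0.05,0,0,0],[-0.08,0.36,-0.05,0,0,0],[-0.08,0.36,-0.05,0,0,0]]]'|grep -E "pos|force|rot|gap"
python3 - <<'E'
from h import *
for n in("scene","top"):
    p,d=r.snapshot(n); cv2.imwrite(f"pics/{n}12.png",p);np.save(f"pics/{n}12.npy",d)
    q=(p[210:285,170:260] if n=="scene" else p[130:220,145:235]); cv2.imwrite(f"pics/{n}12c.png",cv2.resize(q,None,fx=6,fy=6,interpolation=2))
E
```

```text
tool_pos: [515.5, 161.5, 174.3]
tcp_rot: [-180.0, 1.0, 1.3]
ft_force: [0.4, 0.1, -0.6]
finger_gap: 85.4
tool_pos: [444.0, -203.2, 224.8]
tcp_rot: [-180.0, 1.1, 1.1]
ft_force: [-0.4, 0.6, 0.1]
finger_gap: 85.4
```

View pics/scene12c.png

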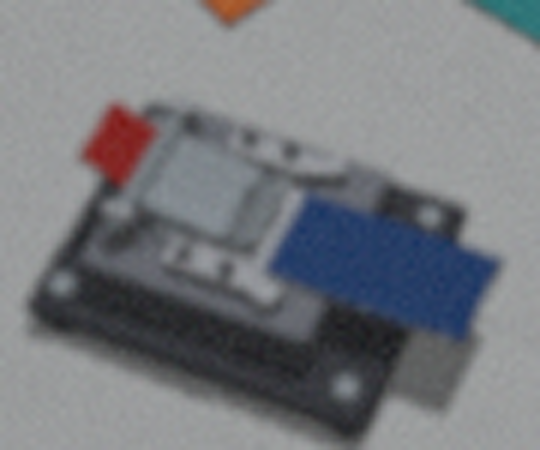

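View pics/top12c.png

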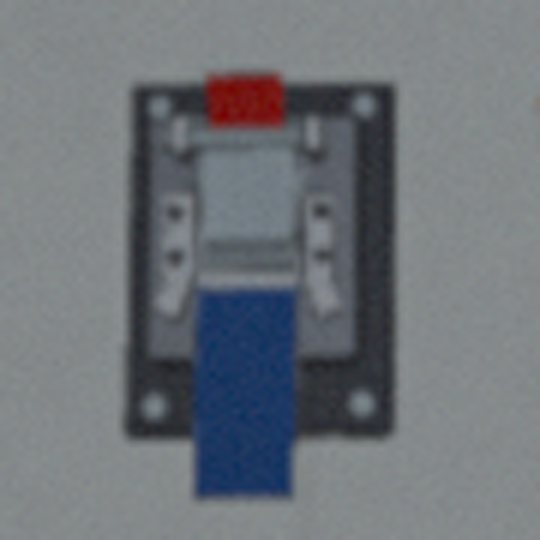

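Run:
```python
from h import *
for cam in("top","scene"):
    a=cv2.imread(f"pics/{cam}12.png").astype(int);B,G,R=a[...,0],a[...,1],a[...,2]
    m=np.zeros(B.shape,bool)
    if cam=="top":m[150:225,165:215]=1
    else:m[235:275,210:260]=1
    bl=m&(B-R>20)&(B>1.6*R)
    yy,xx=np.nonzero(bl);W=atz(cam,np.c_[xx,yy],50.8)[:,:2];C=W.mean(0)
    u,s,v=np.linalg.svd(W-C,full_matrices=False);v=v[0]*np.sign(v[0][0])
    Pz=grid(cam,np.load(f"pics/{cam}12.npy"))[bl]
    A=np.c_[Pz[:,:2]-C,np.ones(len(Pz))];k=np.linalg.lstsq(A,Pz[:,2],rcond=None)[0]
    print(cam,"coat cen",C,"ang",np.degrees(np.arctan2(v[1],v[0])),"L",s[:2]*np.sqrt(12/len(W)),"near",C-42.5*v,"bare",C+77.5*v,"slope deg",np.degrees(k[:2]),"z",k[2])
    # red/grey profile along clamp axis before/after
    th=np.radians(1.3);ux=np.array([np.cos(th),np.sin(th)]);o=np.array([552,160.8]);S=np.arange(-75,-40,1.5)
    for tag,z in(("0",47.8),("12",50.8)):
        im=cv2.imread(f"pics/{cam}{tag}.png");acc=[]
        for t in(-6,0,6):
            px=proj(cam,np.c_[o+S[:,None]*ux+t*np.array([-ux[1],ux[0]]),np.full(len(S),z)]).astype(np.float32)
            acc.append(cv2.remap(im,px[:,0].reshape(1,-1),px[:,1].reshape(1,-1),1)[0])
        print(tag," ".join(f"{x:.0f}:{int(q[2])}" for x,q in zip(S,np.mean(acc,0))))
    # clip lift: depth of thumb tab and plate
a0=grid("top",np.load("pics/top0.npy"));a1=grid("top",np.load("pics/top12.npy"))
print("tab z",np.median(a0[144:149,182:190,2]),np.median(a1[144:149,182:190,2]),"lip",np.mean(a0[166:171,180:192,2]),np.mean(a1[166:171,180:192,2]))
for t in("clamp_stop","panel_blue_bare_end","panel_blue_near_end"):
  for cam in("top","scene"):
    for o in r.landmark_of(t,cam)[:4]: print(t,cam,round(o["conf"],2),np.round(atz(cam,o["pixel"],48)[0],1))
```

```text
top coat cen [534.16569861 162.09473703] ang 0.744399424493858 L [80.37347115 38.58666732] near [491.66928552 161.54258317] bare [611.65915779 163.10160582] slope deg [ -41.04629247 -141.06107863] z 52.89410874610265
0 -75:121 -74:122 -72:121 -70:121 -69:120 -68:121 -66:122 -64:123 -63:122 -62:117 -60:101 -58:86 -57:72 -56:76 -54:80 -52:83 -51:85 -50:86 -48:86 -46:86 -45:86 -44:85 -42:85 -40:85
12 -75:132 -74:132 -72:132 -70:132 -69:133 -68:134 -66:133 -64:130 -63:116 -62:98 -60:71 -58:48 -57:30 -56:27 -54:26 -52:27 -51:27 -50:27 -48:25 -46:26 -45:26 -44:25 -42:26 -40:29
scene coat cen [533.22921483 161.37279734] ang 0.7276536398245453 L [78.74357224 39.29282994] near [490.73264217 160.83306389] bare [610.72296497 162.35701715] slope deg [-12.92377235  82.59055889] z 51.323368444727066
0 -75:148 -74:149 -72:149 -70:149 -69:150 -68:151 -66:150 -64:148 -63:144 -62:131 -60:112 -58:95 -57:86 -56:90 -54:96 -52:102 -51:104 -50:104 -48:104 -46:103 -45:102 -44:104 -42:104 -40:105
12 -75:153 -74:154 -72:156 -70:155 -69:154 -68:154 -66:153 -64:150 -63:141 -62:122 -60:98 -58:72 -57:51 -56:38 -5
[... 307 characters left out ...]
8   48. ]
clamp_stop scene 0.57 [445.1 312.9  48. ]
panel_blue_bare_end top 0.96 [587.  -33.1  48. ]
panel_blue_bare_end top 0.96 [645.1  30.8  48. ]
panel_blue_bare_end top 0.57 [617.5 162.2  48. ]
panel_blue_bare_end scene 0.83 [573.3   5.3  48. ]
panel_blue_bare_end scene 0.67 [638.2  66.7  48. ]
panel_blue_bare_end scene 0.65 [608.4 159.5  48. ]
panel_blue_near_end top 0.93 [486.8 151.2  48. ]
panel_blue_near_end top 0.88 [744.7 -12.1  48. ]
panel_blue_near_end top 0.6 [464.9  -2.5  48. ]
panel_blue_near_end scene 0.87 [733.9  11.4  48. ]
panel_blue_near_end scene 0.64 [463.   33.5  48. ]
panel_blue_near_end scene 0.57 [488.6 158.4  48. ]
panel_blue_near_end scene 0.2 [610.8 169.7  48. ]
```

The checks agree. The panel is in the clamp under the lifted clip: the lip rose about 2 mm, and the coated end is 4 mm past the tongue tip as expected when home. The arm is clear, so I'm handing in.

Run:
```python
from h import *
a=cv2.imread("pics/top0.png");b=cv2.imread("pics/top12.png");cv2.imwrite("pics/fin.png",np.hstack([cv2.resize(x[150:235,290:390],None,fx=3.8,fy=3.8) for x in(a,b)]))
print(r.hand_in(),r.sense()["time"])
```

```text
the job is handed in; nothing more can be done
the job is handed in; nothing more can be done
```

View pics/fin.png

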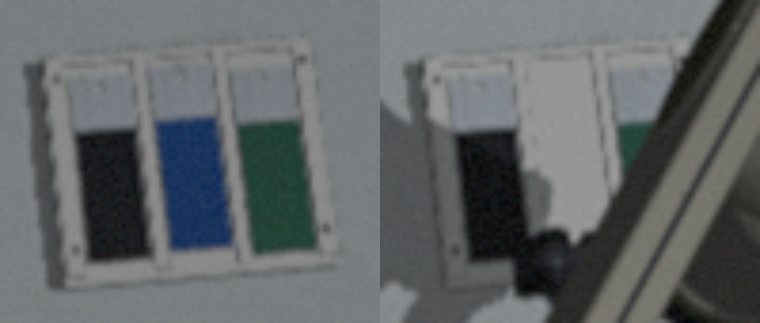

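The blue panel is in the grey clamp, under the clip and against the stop as far as I could measure. The job is handed in; no verdict was reported. I handed in at about 28 s of the 70 s.

- **Drawing out:** I pressed with about 5 N and drew the panel along its lane until it overhung the front edge by about 38 mm. It was still flat.
- **Pinch and lift:** I pinched it by its long edges with a 40 N grip and lifted it about 50 mm off the stand.
- **Insertion:** The clip took 4–6 N to enter. The panel then stopped at tool position x = 509.4 mm (510.3 expected), and the push rose to about 14 N.

**Last checks:**
- **Seating:** The coated end lies 3–4 mm past the tongue tip, against 4 mm expected when home. The clip lip rose about 2 mm.
- **Alignment:** The panel is within about 0.6° of the clamp axis.
- **Other panels:** The black one shows no movement. The green one is partly hidden by the arm in the last picture, but it was unmoved after the lift.

**Disagreed or failed:**
- **Flatness:** The depth-based tilt fit on the seated panel gave nonsense slopes, so flatness rests on the pictures and measured heights only.
- **Landmarks:** The networks' points for the panel's bare end and the clamp stop scattered by several millimetres, so I relied on the felt stop and the tongue-tip check.

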